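Register a mould half and hold its cover plate ready for the screws

ROBOT

A 6-joint arm with a two-finger parallel gripper is mounted at the origin on a cart in front of the work surface, level with it; the furniture and walls round the work are solid. World frame = base frame: x ahead of the robot, y to its left, z up, the work surface at z = 0. Lengths are in mm, angles in rad, forces in N, time in s.
With the tool pointing down it reaches from about 275 to 750 mm from the base axis. Payload 10.2 kg.
Tool frame: the origin (TCP) lies midway between the tips of the shut fingers; the grasp point (between the pads) lies 19 mm behind it; z points along the fingers, y is the line along which they close (so a half turn about z gives the same grasp; the last joint's range is limited). The gripper opens to 85 mm and grips with 20 to 120 N. Pads are 22 mm wide; open, the fingers measure 114 mm over their backs; the gripper's body (76 mm by 85 mm) begins 54 mm behind the grasp point. The pads swing forward as they close: fully open they stand 13 mm farther back than shut.
Start: joints at [1.092, 0.313, 1.498, -0, 1.331, -0.223], TCP at [132.848, 507.92, 231.294] pointing down, gripper open.
Joint ranges: [-2.94, 2.94], [-0.97, 2.17], [0.19, 2.56], [-1.23, 4.37], [0.02, 3.11], [-2.88, 2.88]. Speed limits (rad/s): [2.39, 2.39, 3.01, 3.14, 3.14, 3.14].

INTERFACE

Orientations are given as a unit quaternion [w, x, y, z].
In Python, from rig import ctrl gives the robot as it stands.
- The arm moves only by the tool send_rows, never from a script. Its argument "targets" is a list of rows, each a list of 7 numbers: the closure, from -1 (fully open) to 1 (shut), so that 0 is half open, then the shift along the tool's x, y, z in m, then the turn, a rotation vector about the tool's x, y, z in rad. In form: [[claw, dx, dy, dz, ax, ay, az], ...]. A call has exactly 10 rows; each row shifts and turns the commanded pose from where the row before left it, along the tool's axes as they then stand; what a row does not reach is not made up. A row lasts 1/8 s, in which the tool goes at most 62.5 mm and 10.7 degrees, less where a joint would pass 70% of its speed; a pose out of reach is approached as far as the arm can. A call with a gripper value outside its range is refused whole. The fingers move at their own pace and stop on an object; "squeeze" is the grip in N (left out, the last holds). Time passes only in rows, so rows that do not move let the fingers close, or fill a call up. It gives the time, the measured TCP pose, the force, the opening and the grip force at its end, in the units of the state.
- ctrl.sense(): the state, without advancing time (a new reading comes with each control period).
- ctrl.capture(name): name is "side" or "top"; returns a dict with "img" (480x640x3 uint8, red, green, blue), "camera_matrix" (3x3 intrinsics, pixels), "R" (3x3) and "t" (3): a world point X has camera coordinates R X + t. Camera axes: x right, y down, z forward; pixel columns grow to the right and rows downward; lengths in mm; the calibration is good to about 2 mm. A picture is of the moment at which its call begins. There is no depth.
- ctrl.finish_job(): hands the job in; it is judged then, once.
Trained networks look in a picture, given as the dict that the camera call returned (one of the last four; its "shot" number tells which), for a name from the list of things; names that differ only in an ending like _2 or _b are one class to them, and where a whole thing is asked for, a point or a joint stands for the part that bears it (a point fixed in the world has none). Each returns a list of dicts, best first, with "score" (0 to 1); they miss things now and then, are a little off and sometimes report something else, mostly with a low value. They report only what shows in the picture. A call takes as long as a camera call. They do not tell look-alikes from the thing itself.
- ctrl.boxes_of(query, picture): "extent" ([left, top, width, height] in pixels, round what is visible of it).
- ctrl.landmark_of(query, picture): "point" ([column, row] in pixels: a listed point, or the origin of a listed thing).
The state is a dict: "time_s": time; "joints": joint angles; "dq": joint speeds; "tau": joint torques, N m; "eef_pos": TCP position; "ee_rot": TCP orientation; "force": force on the tool from outside, world axes, zero at the start; "wrist_torque": the same for the moment, N m; "grip_width": opening from 0.0 (shut) to 1.0 (fully open); "grip_force": force on a finger pad.
Only numpy, scipy, OpenCV 4.12 (cv2) and the standard library are available. Lean on these libraries where they do the work, as an engineer would, in place of code of your own. Each camera call takes 0.05 s, during which the arm holds its last target. There are 200 camera calls.

TASK

Slide the blue mould half along the jig's board, without lifting it, until it sits square and snug against both stop bars. Then pick up the aluminium cover plate by its grip and hold it level about a centimetre above the mould half, touching neither mould half nor jig, the single-hole end over the single-thread end, so that every threaded hole lies fully within the view through its plate hole. Finish while still holding the plate there, motionless, ready for the screws, and leave the other things on the table where they are.

Things in the scene. Friction and masses are not known exactly. Their poses are not given: they have to be found in the camera images.
- jig: Fixed plywood board 180 (x) x 160 (y) x 8 mm with two aluminium stop bars, tops 26 mm above the table. Origin: centre of its underside on the table; z up, yaw within 0.35 rad. Far stop: inner face at x = +65 mm, from y = -70 to +35. Side stop (left, seen from the robot): inner face at y = +55 mm, from x = -60 to +45. Both bars 16 mm wide; the -x and -y sides are open.
- seat (a point): Point on the board's upper face where the mould half's origin lies when it is snug against both stops: (+20, +20, +8) mm in the jig's frame.
- mould_half: Loose blue block 90 (x) x 70 (y) x 30 mm, 0.2 to 0.45 kg, on the jig's board, 2 to 4 cm short of both stops and a little askew. Origin: centre of its underside; z up. In its top a round recess 26 mm wide and three brass inserts with 5 mm threaded holes. Its +x face belongs against the far stop, +y face against the side stop; its top then stands 12 mm above the bars.
- cover_plate: Loose aluminium plate 90 (x) x 70 (y) x 5 mm, 0.1 to 0.21 kg, flat on the table, with three 11 mm through holes and a black bridge grip over its centre. Origin: centre of its underside; z up. Centre of mass near the centre. Yaw within 0.8 rad of the robot's frame: the end with one hole (+x) points away from the robot, as does the mould half's.
- grip (a point): Centre of the grip bar, 29 mm above the plate's underside. The bar is 44 mm along the plate's x, 14 mm wide in y, 18 mm high (20 to 38 mm above the underside), on two 10 mm posts at x = -15 and +15 mm; pinch it across y from above.
- thread1 (a point): centre of the mouth of the mould half's threaded hole 1 (x = -35, y = -25 mm, on its top, 30 mm above its underside)
- hole1 (a point): centre of the cover plate's hole 1 (x = -35, y = -25 mm) at the plate's underside; it belongs over thread1
- thread2 (a point): centre of the mouth of the mould half's threaded hole 2 (x = -35, y = +25 mm, on its top, 30 mm above its underside)
- hole2 (a point): centre of the cover plate's hole 2 (x = -35, y = +25 mm) at the plate's underside; it belongs over thread2
- thread3 (a point): centre of the mouth of the mould half's threaded hole 3 (x = +35, y = 0 mm, on its top, 30 mm above its underside)
- hole3 (a point): centre of the cover plate's hole 3 (x = +35, y = 0 mm) at the plate's underside; it belongs over thread3
- mini_table: Bystander: small grey-black gaming miniature with a spear, upright on a round 25 mm base, 51 mm tall, standing near the robot between the two work places. Origin: centre of its underside.
- pot_2: Bystander: light blue-capped paint pot, 35x31 mm, 40 mm tall, upright beyond the work, about the middle. Origin: centre of its underside.
- pot_1: Bystander: orange-yellow capped paint pot, 35x31 mm, 40 mm tall, upright far right. Origin: centre of its underside.
- dropper_8: Bystander: white dropper bottle with red paint, 25 mm across, 82 mm tall, upright far left. Origin: centre of its underside.
- white_figure: Bystander: bare white figure casting lying on its back, 63x26 mm, 21 mm high, near right. Origin: centre of its underside.
- tweezers: Bystander: steel tweezers lying flat, 13x113 mm, 9 mm high, far right of the middle. Origin: centre of its underside.
- lens (a point): Top of a fixed jointed magnifier on the left front of the table (ring foot, wire arm and round lens, 0.22 m tall, within 0.13 m of this point sideways): keep the arm clear of it.
Not all that is in view belongs to the job. Of the things like the mould_half, leave any that is turquoise; of the rest the larger one is meant.

How it is judged (in metres and radians):
On the way, in this order (a step that is already met when the one before it is completed fails the run):
1. the mould half lies square against both stops, with the cover plate still down on the table (x of mould_half in the frame of jig between 0.0175 and 0.0225 m and y of mould_half in the frame of jig between 0.0175 and 0.0225 m and z of mould_half in the frame of jig below 0.0105 m and angle between the x axis of mould_half and the x axis of jig, either way round below 0.035 rad and height (world z) of cover_plate below 0.01 m), for 0.2 s.
2. the cover plate is held clear of the table, the mould half still against both stops (x of mould_half in the frame of jig between 0.0175 and 0.0225 m and y of mould_half in the frame of jig between 0.0175 and 0.0225 m and z of mould_half in the frame of jig below 0.0105 m and angle between the x axis of mould_half and the x axis of jig, either way round below 0.035 rad and height (world z) of cover_plate above 0.03 m and contact force between cover_plate and the fingers above 1 N), for 0.2 s.
At the end, for the whole second after the job is handed in: Mould half within 2.5 mm of both stops, square to 0.035 rad. Plate in the fingers, still, level to 0.08 rad, each hole within 3 mm sideways of its thread, underside 4 to 18 mm above the mould half; plate and fingers touch neither mould half nor jig (x of mould_half in the frame of jig between 0.0175 and 0.0225 m and y of mould_half in the frame of jig between 0.0175 and 0.0225 m and z of mould_half in the frame of jig below 0.0105 m and angle between the x axis of mould_half and the x axis of jig, either way round below 0.035 rad and horizontal distance between hole1 and thread1 below 0.003 m and z of hole1 in the frame of mould_half between 0.034 and 0.048 m and horizontal distance between hole2 and thread2 below 0.003 m and z of hole2 in the frame of mould_half between 0.034 and 0.048 m and horizontal distance between hole3 and thread3 below 0.003 m and z of hole3 in the frame of mould_half between 0.034 and 0.048 m and angle between cover_plate's own z axis and vertical below 0.08 rad and contact force between cover_plate and the fingers above 1 N and contact force between each of cover_plate, the fingers and mould_half below 0.05 N and contact force between each of cover_plate, the fingers and jig below 0.05 N and linear speed of each of cover_plate, mould_half below 0.01 m/s); the arm keeps its last pose, push and grip.
It fails at once if the mould half is lifted off the jig's board by more than 10 mm (z of mould_half in the frame of jig above 0.018 m).
It fails at once if a bystander is moved by more than 20 mm (distance of any of mini_table, pot_2, pot_1, dropper_8, white_figure, tweezers from where it was at the start of the episode above 0.02 m).
It also fails if it takes over 64 s, if anything falls off the work surface, if the arm or the gripper's body presses on something with over 40 N, if the wrist force passes 120 N, or if a joint passes its speed limit or range.

## Working session

There is one attempt and no reset: what is moved stays moved. The work goes in short steps, Python scripts to look and compute and a tool call to move; the robot and the scene stay as the last step left them, time stands still between calls to the robot, and variables do not carry over. Pictures are saved under pics/ and viewed, at most 10 in all, crops included, and the job is handed in when it is done.

Besides the shell and the picture viewer there is one more tool, called as name(argument=value, ...) on one line, values as JSON. send_rows: Moves the arm, as the interface text tells. Its arguments: {"type":"object","properties":{"targets":{"type":"array"},"squeeze":{"type":"number"}},"required":["targets"]}

```bash
mkdir -p pics; ls; python3 - <<'E'
from rig import ctrl
import cv2,numpy as np
s=ctrl.sense();print({k:np.round(v,3) for k,v in s.items()})
for n in("side","top"):
    p=ctrl.capture(n);cv2.imwrite(f"pics/{n}0.png",p["img"][:,:,::-1])
    print(n,p["camera_matrix"],p["R"],p["t"])
    for q in["jig","seat","mould_half","cover_plate","grip","thread1","thread2","thread3","hole1","hole2","hole3","mini_table","lens","white_figure"]:
        try:
            print(q,[(np.round(d["point"]).tolist(),round(d["score"],2)) for d in ctrl.landmark_of(q,p)][:4])
        except Exception as e: print(q,e)
E
```

```text
pics
{'time_s': np.float64(0.0), 'joints': array([ 1.092,  0.313,  1.498,  0.   ,  1.331, -0.223]), 'dq': array([-0.002, -0.001,  0.   ,  0.001, -0.001, -0.001]), 'tau': array([-0.0000e+00, -4.1227e+01, -2.5974e+01, -0.0000e+00,  4.0000e-03,
       -0.0000e+00]), 'eef_pos': array([132.725, 507.695, 230.731]), 'ee_rot': array([-0.   ,  0.128,  0.992, -0.001]), 'force': array([ 0.599,  0.098, -0.188]), 'wrist_torque': array([ 0.023, -0.03 ,  0.018]), 'grip_force': np.float64(0.0), 'grip_width': np.float64(1.001)}
side [[470.15394761   0.         321.10096773]
 [  0.         470.15394761 238.22023654]
 [  0.           0.           1.        ]] [[ 0.9999095  -0.01328345 -0.00213214]
 [-0.01068857 -0.68812864 -0.72550998]
 [ 0.00817009  0.72546711 -0.68820834]] [-584.22091995  141.28898938 1226.34777811]
jig [([314.0, 244.0], 0.72), ([301.0, 334.0], 0.36), ([371.0, 287.0], 0.25)]
seat [([302.0, 243.0], 0.65), ([320.0, 240.0], 0.6), ([300.0, 232.0], 0.31)]
mould_half [([312.0, 244.0], 0.91), ([317.0, 296.0], 0.81), ([378.0, 267.0], 0.68), ([299.0, 236.0], 0.41)]
cover_plate [([311.0, 343.0
[... 1359 characters left out ...]
0.84), ([355.0, 252.0], 0.77), ([319.0, 198.0], 0.75)]
thread2 [([292.0, 237.0], 0.89), ([280.0, 256.0], 0.84), ([355.0, 252.0], 0.77), ([319.0, 198.0], 0.75)]
thread3 [([292.0, 237.0], 0.89), ([280.0, 256.0], 0.84), ([355.0, 252.0], 0.77), ([319.0, 198.0], 0.75)]
hole1 [([393.0, 265.0], 0.91), ([379.0, 259.0], 0.87), ([389.0, 240.0], 0.74), ([245.0, 197.0], 0.68)]
hole2 [([393.0, 265.0], 0.91), ([379.0, 259.0], 0.87), ([389.0, 240.0], 0.74), ([245.0, 197.0], 0.68)]
hole3 [([393.0, 265.0], 0.91), ([379.0, 259.0], 0.87), ([389.0, 240.0], 0.74), ([245.0, 197.0], 0.68)]
mini_table [([334.0, 280.0], 0.45)]
lens [([179.0, 286.0], 0.88), ([392.0, 242.0], 0.2)]
white_figure [([437.0, 302.0], 0.43)]
```

```bash
python3 - <<'E'
import cv2
a=cv2.imread("pics/top0.png")[160:320,150:470]
cv2.imwrite("pics/topc.png",cv2.resize(a,(800,400),interpolation=cv2.INTER_CUBIC))
a=cv2.imread("pics/side0.png")[200:380,200:440]
cv2.imwrite("pics/sidec.png",cv2.resize(a,(800,600),interpolation=cv2.INTER_CUBIC))
E
```

```text
(no output)
```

View pics/topc.png

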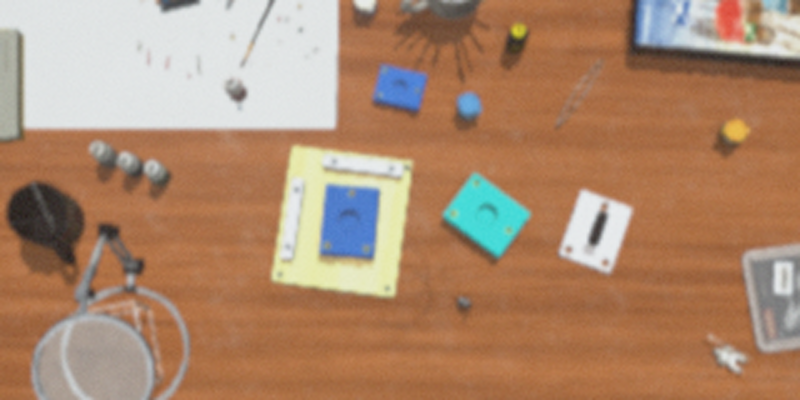

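View pics/sidec.png

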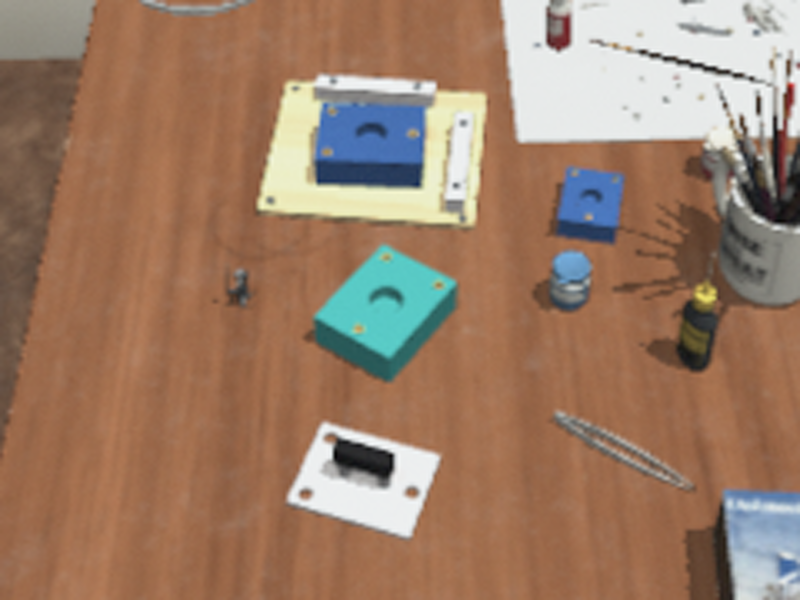

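View pics/side0.png

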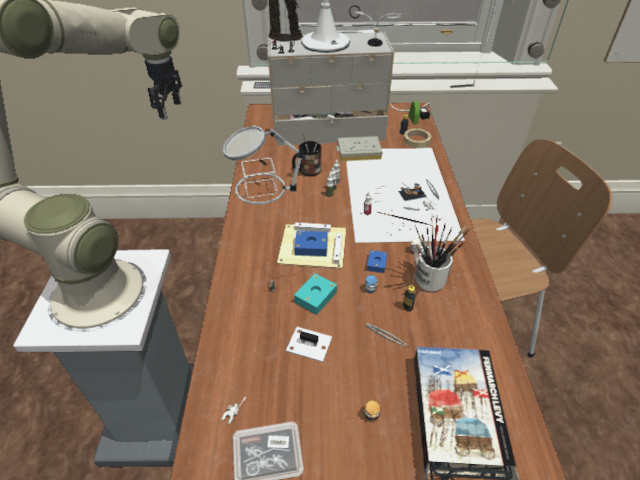

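Candidates (top picture): the blue block on the jig at (290,247), the turquoise block at (344,246) and the smaller blue block at (310,195). I'm taking the blue block on the jig: it is not turquoise and it is the larger of the two blue ones. The plate is at (389,252), and the miniature at (335,281) stands on the near side. Next I'll fit precise poses.

```bash
cat > h.py <<'E'
from rig import ctrl
import cv2,numpy as np
from scipy.optimize import minimize
S=6
def proj(p,X):
    c=np.asarray(X,float)@p["R"].T+p["t"]; u=c@p["camera_matrix"].T
    return u[:,:2]/u[:,2:]
def ray(p,uv,z):
    d=p["R"].T@np.linalg.inv(p["camera_matrix"])@[*uv,1]; o=-p["R"].T@p["t"]
    return o+d*(z-o[2])/d[2]
def box(x0,x1,y0,y1,z0,z1): return np.array([[x,y,z] for x in(x0,x1) for y in(y0,y1) for z in(z0,z1)],float)
MODEL={"mould":[box(-45,45,-35,35,0,30)],
 "jig":[box(-90,90,-80,80,0,8),box(65,81,-70,35,8,26),box(-60,45,55,71,8,26)],
 "plate":[box(-45,45,-35,35,0,5),box(-22,22,-7,7,20,38)]}
def place(X,q,z):
    c,s=np.cos(q[2]),np.sin(q[2]); return X@np.array([[c,s,0],[-s,c,0],[0,0,1]])+[q[0],q[1],z]
def mask(p,kind,c,r):
    c=np.round(c).astype(int);x0,y0=c-r
    im=cv2.resize(p["img"][y0:y0+2*r,x0:x0+2*r],None,fx=S,fy=S,interpolation=cv2.INTER_CUBIC)
    h,s,v=[a.astype(int) for a in cv2.split(cv2.cvtColor(im,cv2.COLOR_RGB2HSV))]
    if kind=="mould": m=(h>104)&(h<130)&(s>110)
    elif kind=="jig": m=((h>19)&(h<130))|((s<70)&(v>120))
    else: m=((s<95)&(v>110))|(v<60)
    m=cv2.morphologyEx(m.astype(np.uint8),cv2.MORPH_OPEN,np.ones((S,S)))
    n,l,st,ce=cv2.connectedComponentsWithStats(m)
    k=1+np.argmax(st[1:,4]); cs,_=cv2.findContours((l==k).astype(np.uint8),cv2.RETR_EXTERNAL,cv2.CHAIN_APPROX_NONE)
    o=np.zeros_like(m);cv2.drawContours(o,cs,-1,1,-1)
    return o,np.array([x0,y0]),im
def sil(p,kind,q,z,o,shape):
    m=np.zeros(shape,np.uint8)
    for b in MODEL[kind]:
        uv=((proj(p,place(b,q,z))-o+.5)*S-.5).astype(np.float32)
        hull=cv2.convexHull(uv); cv2.fillConvexPoly(m,np.round(hull*16).astype(np.int32),1,shift=4)
    return m
def fit(pics,kind,q0,z,r=45,dbg=None):
    D=[]
    for p in pics:
        D.append((p,)+mask(p,kind,proj(p,place(np.zeros((1,3)),q0,z))[0],r))
    f=lambda a:sum(np.sum(sil(p,kind,a*[1,1,.01],z,o,m.shape)!=m)/S/S for p,m,o,_ in D)
    best=None;q=np.array([q0[0],q0[1],q0[2]*100])
    for k in(12,3):
        R=minimize(f,q,method="Nelder-Mead",options=dict(initial_simplex=q+np.vstack([np.zeros(3),np.eye(3)*k]),xatol=.02,fatol=.02));q=R.x
    if dbg:
        out=[]
        for p,m,o,im in D:
            im=im.copy()
            for mm,c in((m,(255,0,0)),(sil(p,kind,q*[1,1,.01],z,o,m.shape),(0,255,0))):
                cs,_=cv2.findContours(mm,0,1);cv2.drawContours(im,cs,-1,c,1)
            out.append(im)
        cv2.imwrite(dbg,cv2.resize(np.hstack(out),(800,800//len(out)))[:,:,::-1])
    return q*[1,1,.01],R.fun
E
python3 - <<'E'
from h import *
t=ctrl.capture("top");s=ctrl.capture("side")
for k,uv,z,zz,r,a in(("jig",(287,246),0,8,40,-.1),("mould",(290,247),8,38,28,0),("plate",(389,252),0,5,28,-.2)):
    g=ray(t,uv,zz);q0=(g[0],g[1],a)
    for n,P in(("top",[t]),("side",[s]),("both",[t,s])):
        q,e=fit(P,k,q0,z,r+(8 if n!="top" else 0),f"pics/d_{k}.png" if n=="both" else None);print(k,n,np.round(q,3),round(e,1))
for n,uv,z in(("lens",(179,286),220),("mini",(334,280),0),("pot2",(337,203),30),("turq",(344,246),30),("fig",(437,302),10)): print(n,np.round(ray(t,uv,z)))
d=[cv2.imread(f"pics/d_{k}.png") for k in("jig","mould","plate")]
cv2.imwrite("pics/d.png",cv2.resize(np.vstack(d),(400,600)))
E
```

```text
jig top [ 5.59016e+02  1.62953e+02 -1.13000e-01] 39.3
jig side [ 5.62109e+02  1.66029e+02 -1.14000e-01] 64.1
jig both [ 5.60520e+02  1.63178e+02 -1.13000e-01] 182.5
mould top [5.57403e+02 1.51255e+02 2.50000e-02] 157.1
mould side [ 5.57387e+02  1.54857e+02 -2.00000e-02] 100.2
mould both [ 5.58690e+02  1.54359e+02 -2.70000e-02] 262.0
plate top [ 5.52060e+02 -1.66066e+02 -3.25000e-01] 90.1
plate side [ 5.53454e+02 -1.67108e+02 -3.39000e-01] 61.1
plate both [ 5.53131e+02 -1.66634e+02 -3.37000e-01] 152.7
lens [416. 446. 220.]
mini [458.   7.   0.]
pot2 [707.   2.  30.]
turq [566. -23.  30.]
fig [ 393. -323.   10.]
```

View pics/d.png

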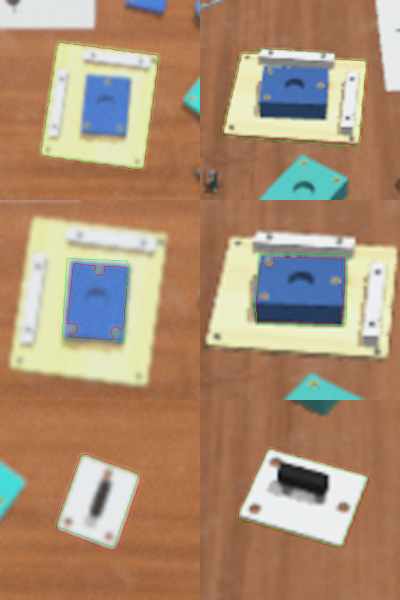

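The jig and plate fits sit well on their outlines. The mould mask is notched by the brass inserts, so I'll use the convex hull of the mask for it.

```bash
python3 - <<'E'
s=open("h.py").read()
s=s.replace("    return o,np.array([x0,y0]),im","    if kind!='jig': cv2.fillConvexPoly(o,cv2.convexHull(max(cs,key=len)),1)\n    return o,np.array([x0,y0]),im")
s=s.replace("(h>104)&(h<130)&(s>110)","(h>95)&(h<140)&(s>60)")
open("h.py","w").write(s)
E
python3 - <<'E'
from h import *
t=ctrl.capture("top");s=ctrl.capture("side")
for a0 in(-.15,0.05):
  for n,P in(("top",[t]),("side",[s]),("both",[t,s])):
    q,e=fit(P,"mould",(557,153,a0),8,30);print(n,np.round(q,3),round(e,1))
for n,q in(("top",[559,163,-.113]),("side",[562,166,-.114])):
  print(n,"seat",place(np.array([[20,20,0.]]),q,8))
E
```

```text
top [ 5.56859e+02  1.51522e+02 -1.80000e-02] 57.4
side [ 5.57949e+02  1.53818e+02 -2.70000e-02] 34.3
both [ 5.57567e+02  1.53318e+02 -4.60000e-02] 96.3
top [ 5.56113e+02  1.51425e+02 -2.30000e-02] 57.5
side [ 5.58138e+02  1.53608e+02 -2.90000e-02] 33.6
both [ 5.57662e+02  1.53215e+02 -4.20000e-02] 96.3
top seat [[581.12763923 180.6172524    8.        ]]
side seat [[584.14524541 183.59511596   8.        ]]
```

send_rows(targets=[[0.3,0,0,0,0,0,-0.144],[0.3,-0.02,-0.06,0,0,0,0],[0.3,-0.02,-0.06,0,0,0,0],[0.3,-0.02,-0.06,0,0,0,0],[0.3,-0.02,-0.06,0,0,0,0],[0.3,-0.0597,-0.013,0,0,0,0],[0.3,-0.0597,-0.013,0,0,0,0],[0.3,-0.0597,-0.013,0,0,0,0],[0.3,-0.0597,-0.013,0,0,0,0],[0.3,-0.0597,-0.013,0,0,0,0]], squeeze=40)

```text
time_s: 2.95
eef_pos: [476.2, 164.5, 231.4]
ee_rot: [0.0, 0.056, 0.998, 0.0]
force: [0.4, 1.2, 0.7]
grip_width: 0.349
grip_force: 0.0
```

send_rows(targets=[[0.3,0,0,0.05,0,0,0],[0.3,0,0,0.05,0,0,0],[0.3,0,0,0.05,0,0,0],[0.3,0,0,0.045,0,0,0],[0.3,0,0,0.02,0,0,0],[0.3,0,0,0,0,0,0],[0.3,-0.005,0,0,0,0,0],[0.3,-0.005,0,0,0,0,0],[0.3,-0.005,0,0,0,0,0],[0.3,-0.003,0,0,0,0,0]])

```text
time_s: 4.2
eef_pos: [492.7, 163.4, 16.6]
ee_rot: [0.0, 0.056, 0.998, 0.0]
force: [-0.2, -0.8, -0.1]
grip_width: 0.351
grip_force: 0.0
```

send_rows(targets=[[0.3,-0.004,-0.003,0,0,0,0],[0.3,-0.003,0,0,0,0,0],[0.3,-0.003,0,0,0,0,0],[0.3,-0.003,0,0,0,0,0],[0.3,-0.003,0,0,0,0,0],[0.3,-0.003,0,0,0,0,0],[0.3,-0.003,0,0,0,0,0],[0.3,-0.002,0,0,0,0,0],[0.3,-0.001,0,0,0,0,0],[0.3,0,0,0,0,0,0]])

```text
time_s: 5.45
eef_pos: [516.9, 157.7, 16.3]
ee_rot: [0.0, 0.056, 0.998, -0.0]
force: [-0.6, -0.8, -0.7]
grip_width: 0.349
grip_force: 0.2
```

send_rows(targets=[[0.3,-0.001,0,0,0,0,0],[0.3,-0.001,0,0,0,0,0],[0.3,-0.001,0,0,0,0,0],[0.3,-0.001,0,0,0,0,0],[0.3,-0.001,0,0,0,0,0],[0.3,-0.001,0,0,0,0,0],[0.3,0,0,0,0,0,0],[0.3,0,0,0,0,0,0],[0.3,0,0,0,0,0,0],[0.3,0,0,0,0,0,0]])

```text
time_s: 6.7
eef_pos: [522.8, 157.0, 16.3]
ee_rot: [0.0, 0.056, 0.998, -0.0]
force: [-0.4, -0.2, 0.1]
grip_width: 0.353
grip_force: 0.2
```

```bash
cat > look.py <<'E'
from h import *
import sys
J={"top":np.array([559,163,-.113]),"side":np.array([562,166,-.114])}
for n in("top","side"):
    p=ctrl.capture(n);q,e=fit([p],"mould",(575,165,-.1),8,34,f"pics/l_{sys.argv[1]}_{n}.png")
    d=place(np.array([[q[0],q[1],0]])-[J[n][0],J[n][1],0],(0,0,-J[n][2]),0)[0]
    print(n,"mould in jig",np.round(d[:2],1),"yaw",round(q[2]-J[n][2],3),round(e,1))
s=ctrl.sense();print(s["eef_pos"],s["force"])
E
python3 look.py 1; python3 -c "
import cv2,numpy as np
cv2.imwrite('pics/l1.png',cv2.resize(np.hstack([cv2.imread(f'pics/l_1_{n}.png') for n in('top','side')]),(800,400)))"
```

```text
top mould in jig [ 39.3 -16.5] yaw 0.38 556.9
side mould in jig [ 18.2 -13.8] yaw -0.012 41.5
[522.80437287 157.05283168  16.33817425] [-0.66498406  0.27610915  0.45868699]
```

View pics/l1.png

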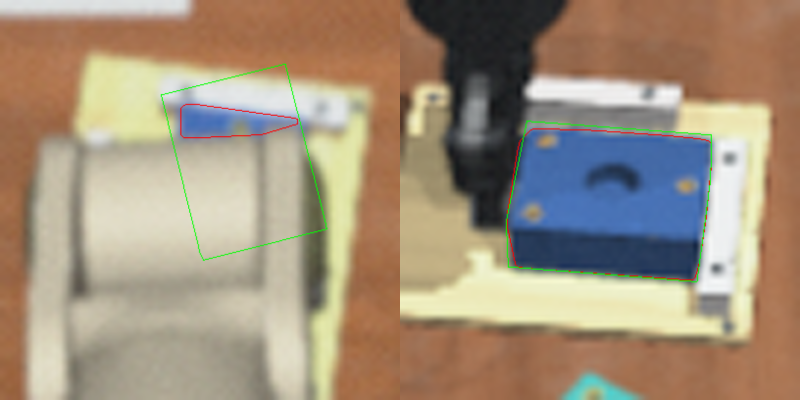

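In the side view the block, (510-710, 125-280) in the crop, is pushed square and almost up to the far stop. The top view is hidden by the arm, so its fit is void. I'll keep pushing until I feel a force.

send_rows(targets=[[0.3,-0.001,0,0,0,0,0],[0.3,-0.001,0,0,0,0,0],[0.3,-0.001,0,0,0,0,0],[0.3,0,0,0,0,0,0],[0.3,0,0,0,0,0,0],[0.3,0,0,0,0,0,0],[0.3,0,0,0,0,0,0],[0.3,0,0,0,0,0,0],[0.3,0,0,0,0,0,0],[0.3,0,0,0,0,0,0]])

```text
time_s: 8.05
eef_pos: [522.8, 157.1, 16.0]
ee_rot: [-0.004, 0.056, 0.998, -0.0]
force: [-15.8, 2.0, 9.9]
grip_width: 0.351
grip_force: 7.5
```

send_rows(targets=[[0.3,0.009,0,0,0,0,0],[0.3,0.009,0,0,0,0,0],[0.3,0,0,-0.055,0,0,0],[0.3,0,0,-0.055,0,0,0],[0.3,-0.0358,-0.0332,0,0,0,0],[0.3,-0.0358,-0.0332,0,0,0,0],[0.3,0,0,0,0,0,0.175],[0.3,0,0,0,0,0,0.175],[0.3,0,0,0,0,0,0.175],[0.3,0,0,0,0,0,0.175]])

```text
time_s: 9.3
eef_pos: [571.4, 84.8, 126.3]
ee_rot: [0.0, 0.398, 0.918, 0.0]
force: [-0.1, -0.9, 0.2]
grip_width: 0.35
grip_force: 0.0
```

send_rows(targets=[[0.3,0,0,0,0,0,0.175],[0.3,0,0,0,0,0,0.175],[0.3,0,0,0,0,0,0.175],[0.3,0,0,0,0,0,0.175],[0.3,0,0,0,0,0,0.171],[0.3,0,0,0,0,0,0],[0.3,0,0,0,0,0,0],[0.3,0,0,0,0,0,0],[0.3,0,0,0,0,0,0],[0.3,0,0,0,0,0,0]])

```text
time_s: 10.55
eef_pos: [571.5, 84.8, 126.3]
ee_rot: [0.0, 0.745, 0.667, -0.0]
force: [0.8, -0.0, 0.4]
grip_width: 0.35
grip_force: 0.0
```

send_rows(targets=[[0.3,0,0,0.045,0,0,0],[0.3,0,0,0.045,0,0,0],[0.3,0,0,0.02,0,0,0],[0.3,0.004,0,0,0,0,0],[0.3,0.004,0,0,0,0,0],[0.3,0.004,0,0,0,0,0],[0.3,0.003,0,0,0,0,0],[0.3,0.003,0,0,0,0,0],[0.3,0.003,0,0,0,0,0],[0.3,0.003,0,0,0,0,0]])

```text
time_s: 11.8
eef_pos: [574.3, 108.6, 16.4]
ee_rot: [0.0, 0.746, 0.666, 0.0]
force: [0.3, -1.8, 2.4]
grip_width: 0.35
grip_force: 1.1
```

send_rows(targets=[[0.3,0.003,0,0,0,0,0],[0.3,0.003,0,0,0,0,0],[0.3,0.003,0,0,0,0,0],[0.3,0.003,0,0,0,0,0],[0.3,0.003,0,0,0,0,0],[0.3,0.002,0,0,0,0,0],[0.3,0.002,0,0,0,0,0],[0.3,0.001,0,0,0,0,0],[0.3,0.001,0,0,0,0,0],[0.3,0,0,0,0,0,0]])

```text
time_s: 13.05
eef_pos: [576.5, 129.6, 16.2]
ee_rot: [-0.0, 0.746, 0.666, 0.0]
force: [0.2, -1.0, 0.7]
grip_width: 0.35
grip_force: 0.4
```

send_rows(targets=[[0.3,0.002,0,0,0,0,0],[0.3,0.001,0,0,0,0,0],[0.3,0.001,0,0,0,0,0],[0.3,0.001,0,0,0,0,0],[0.3,0.001,0,0,0,0,0],[0.3,0.001,0,0,0,0,0],[0.3,0.001,0,0,0,0,0],[0.3,0,0,0,0,0,0],[0.3,0,0,0,0,0,0],[0.3,0,0,0,0,0,0]])

```text
time_s: 14.3
eef_pos: [577.2, 135.4, 16.3]
ee_rot: [0.001, 0.746, 0.666, -0.002]
force: [-3.5, -14.2, 1.9]
grip_width: 0.349
grip_force: 7.0
```

send_rows(targets=[[0.3,-0.01,0,0,0,0,0],[0.3,-0.01,0,0,0,0,0],[0.3,0,0,-0.06,0,0,0],[0.3,0,0,-0.06,0,0,0],[0.3,-0.0475,0.0015,0,0,0,0],[0.3,-0.0475,0.0015,0,0,0,0],[0.3,-0.0475,0.0015,0,0,0,0],[0.3,-0.0475,0.0015,0,0,0,0],[0.3,-0.0475,0.0015,0,0,0,0],[0.3,-0.0475,0.0015,0,0,0,0]])

```text
time_s: 15.55
eef_pos: [551.9, -168.3, 136.4]
ee_rot: [0.0, 0.746, 0.666, 0.0]
force: [0.6, -0.0, 0.1]
grip_width: 0.348
grip_force: 0.0
```

```bash
sed -i 's/(575,165,-.1),8,34/(582,182,-.1),8,34/' look.py; python3 look.py 2; python3 -c "
import cv2,numpy as np
cv2.imwrite('pics/l2.png',cv2.resize(np.hstack([cv2.imread(f'pics/l_2_{n}.png') for n in('top','side')]),(800,400)))"
```

```text
top mould in jig [20.9 20.7] yaw 0.016 39.8
side mould in jig [29.4 18.7] yaw 0.054 577.3
[ 551.69944649 -170.75111279  136.19118285] [ 0.78268809 -0.47667359 -0.51261447]
```

View pics/l2.png

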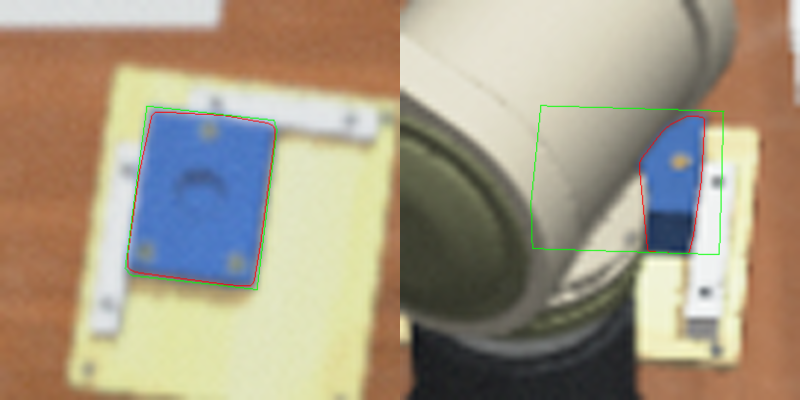

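send_rows(targets=[[-0.2,0,0,0,0,0,-0.17],[-0.2,0,0,0,0,0,-0.17],[-0.2,0,0,0,0,0,-0.17],[-0.2,0,0,0,0,0,-0.17],[-0.2,0,0,0,0,0,-0.17],[-0.2,0,0,0,0,0,-0.17],[-0.2,0,0,0,0,0,-0.17],[-0.2,0,0,0,0,0,-0.155],[-0.2,0,0,0,0,0,0],[-0.2,0,0,0,0,0,0]])

```text
time_s: 16.9
eef_pos: [552.3, -166.3, 136.3]
ee_rot: [0.0, 0.169, 0.986, 0.0]
force: [0.2, -0.2, -0.1]
grip_width: 0.601
grip_force: 0.0
```

send_rows(targets=[[-0.2,0,0,0.05,0,0,0],[-0.2,0,0,0.04,0,0,0],[-0.2,0,0,0.02,0,0,0],[-0.2,0,0,0.014,0,0,0],[-0.2,0,0,0,0,0,0],[1,0,0,0,0,0,0],[1,0,0,0,0,0,0],[1,0,0,0,0,0,0],[1,0,0,0,0,0,0],[1,0,0,0,0,0,0]], squeeze=60)

```text
time_s: 18.15
eef_pos: [552.8, -166.9, 13.3]
ee_rot: [0.001, 0.168, 0.986, -0.0]
force: [-1.6, 1.2, 6.3]
grip_width: 0.147
grip_force: 59.5
```

send_rows(targets=[[1,0,0,-0.01,0,0,0],[1,0,0,-0.03,0,0,0],[1,0,0,-0.04,0,0,0],[1,0,0,-0.03,0,0,0],[1,0,0,0,0,0,-0.11],[1,0,0,0,0,0,-0.11],[1,0.001,0.02,0,0,0,0],[1,0.001,0.03,0,0,0,0],[1,0.001,0.04,0,0,0,0],[1,0.002,0.04,0,0,0,0]])

```text
time_s: 19.4
eef_pos: [562.4, -34.7, 122.5]
ee_rot: [-0.0, 0.06, 0.998, 0.0]
force: [0.3, 1.3, -1.9]
grip_width: 0.151
grip_force: 58.6
```

send_rows(targets=[[1,0.001,0.04,0,0,0,0],[1,0.001,0.04,0,0,0,0],[1,0.001,0.04,0,0,0,0],[1,0.001,0.04,0,0,0,0],[1,0.001,0.03,0,0,0,0],[1,0.001,0.02,0,0,0,0],[1,0.001,0.01,0,0,0,0],[1,0,0,0,0,0,0],[1,0,0,0,0,0,0],[1,0,0,0,0,0,0]])

```text
time_s: 20.65
eef_pos: [581.6, 181.6, 122.3]
ee_rot: [-0.0, 0.059, 0.998, -0.0]
force: [0.6, -0.2, -2.3]
grip_width: 0.151
grip_force: 58.6
```

```bash
python3 - <<'E'
from h import *
e=ctrl.sense()["eef_pos"];print(e,ctrl.sense()["force"],ctrl.sense()["time_s"])
t=ctrl.capture("top");s=ctrl.capture("side")
def crop(p,X):
    c=proj(p,np.array([X]))[0].astype(int);a=p["img"][c[1]-40:c[1]+40,c[0]-40:c[0]+40];return cv2.resize(a,(400,400),interpolation=cv2.INTER_CUBIC)
cv2.imwrite("pics/m.png",np.hstack([crop(p,[582,182,80]) for p in(t,s)])[:,:,::-1])
for p in (t,s):
  for q in("hole1","thread1","grip"):print(q,[(np.round(d["point"],1).tolist(),round(d["score"],2)) for d in ctrl.landmark_of(q,p)][:6])
E
```

```text
[581.63593005 181.57878218 122.34938125] [ 0.5954179  -0.16865201 -2.31179597] 20.65
hole1 []
thread1 [([334.5, 247.2], 0.9), ([303.1, 197.1], 0.72), ([340.4, 233.3], 0.71), ([319.3, 196.4], 0.7), ([303.5, 187.2], 0.65), ([335.5, 205.1], 0.46)]
grip []
hole1 [([331.3, 214.8], 0.93), ([309.3, 208.6], 0.87), ([305.8, 217.1], 0.66)]
thread1 [([306.3, 295.3], 0.93), ([375.1, 263.4], 0.9), ([383.9, 254.1], 0.76), ([308.7, 235.9], 0.71), ([370.4, 253.4], 0.63), ([332.1, 281.6], 0.58)]
grip [([317.3, 207.3], 0.74)]
```

View pics/m.png

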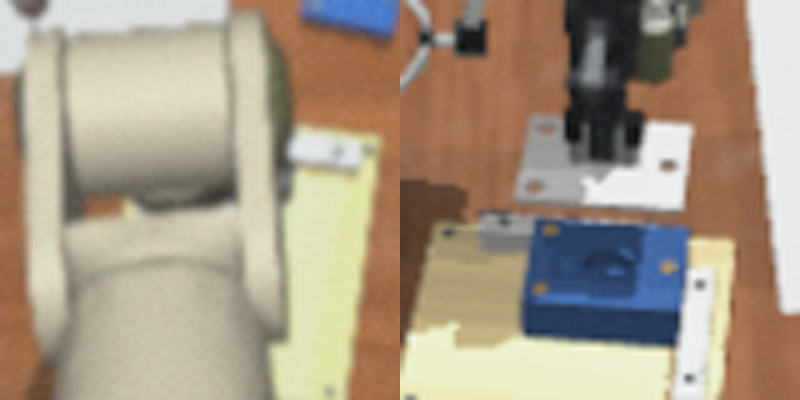

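The top camera is blocked by the arm. In the side view all three plate holes and all three inserts are visible, with clean wood behind the plate, so I'll fit both poses in that one camera.

```bash
cat > rel.py <<'E'
from h import *
import sys
MODEL["flat"]=[MODEL["plate"][0]]
H=np.array([[-35,-25,0],[-35,25,0],[35,0,0.]])
from scipy.optimize import least_squares
def pts(p,name,q0,z,zo):
    pr=proj(p,place(H+[0,0,zo],q0,z)); d=[np.array(a["point"]) for a in ctrl.landmark_of(name,p)]
    return [(i,min(d,key=lambda u:np.linalg.norm(u-pr[i]))) for i in range(3) if d and min(np.linalg.norm(u-pr[i]) for u in d)<6]
def ptfit(L,p,q0,z,zo):
    f=lambda a:np.concatenate([proj(p,place(H[i:i+1]+[0,0,zo],a*[1,1,.01],z))[0]-u for i,u in L])
    r=least_squares(f,[q0[0],q0[1],q0[2]*100],loss="soft_l1");return r.x*[1,1,.01],np.abs(r.fun).max(),len(L)
e=ctrl.sense()["eef_pos"];z=e[2]-13.3
LM=[];LH=[]
for k in range(4):
    p=ctrl.capture("side"); LM+=pts(p,"thread1",(584,183,-.113),8,30); LH+=pts(p,"hole1",(582,182,-.113),z,0)
qm,em=fit([p],"mould",(583.5,183,-.113),8,34)
print("mould outline",np.round(qm,3),em); print("mould threads",ptfit(LM,p,qm,8,30))
print("plate holes",ptfit(LH,p,(582,182,-.113),z,0))
# outline with the gripper ignored
q0=(582,182,-.113);c=np.round(proj(p,place(np.zeros((1,3)),q0,z))[0]).astype(int);r=28;o=c-r
im=cv2.resize(p["img"][o[1]:o[1]+2*r,o[0]:o[0]+2*r],None,fx=S,fy=S,interpolation=cv2.INTER_CUBIC)
h,s,v=[a.astype(int) for a in cv2.split(cv2.cvtColor(im,cv2.COLOR_RGB2HSV))]
m=((s<85)&(v>85)).astype(np.uint8)
w=sil(p,"flat",q0,z,o,m.shape);dk=((v<75)&(s<110)).astype(np.uint8)
m=cv2.morphologyEx(m,cv2.MORPH_OPEN,np.ones((S,S)))
roi=cv2.dilate(w,np.ones((6*S,6*S)));ig=cv2.dilate(dk,np.ones((2*S,2*S)))|(roi==0)
for i in range(3):
    u=((proj(p,place(H[i:i+1]+[0,0,2.5],q0,z))[0]-o+.5)*S).astype(int);cv2.circle(ig,tuple(int(a) for a in u),5*S,1,-1)
cost=lambda a:np.sum((sil(p,"flat",a*[1,1,.01],z,o,m.shape)!=m)&(ig==0))/S/S
q=np.array([582,182,-11.3])
for k in(6,2):
    R=minimize(cost,q,method="Nelder-Mead",options=dict(initial_simplex=q+np.vstack([np.zeros(3),np.eye(3)*k]),xatol=.02,fatol=.02));q=R.x
q=q*[1,1,.01];print("plate outline",np.round(q,3),R.fun)
for mm,cc in((m,(255,0,0)),(sil(p,"flat",q,z,o,m.shape),(0,255,0)),(ig,(0,0,255))):
    cs,_=cv2.findContours(mm.astype(np.uint8),0,1);cv2.drawContours(im,cs,-1,cc,1)
cv2.imwrite(f"pics/r{sys.argv[1]}.png",cv2.resize(im,(500,500))[:,:,::-1])
E
python3 rel.py 1
```

```text
mould outline [ 5.83848e+02  1.82069e+02 -6.80000e-02] 43.916666666666664
mould threads (array([ 5.84820597e+02,  1.85335331e+02, -1.02967489e-01]), np.float64(4.856332327740915), 12)
plate holes (array([ 5.86108041e+02,  1.75513853e+02, -7.58597192e-02]), np.float64(4.345635146886536), 11)
plate outline [ 5.83629e+02  1.81186e+02 -1.13000e-01] 64.44444444444444
```

View pics/r1.png

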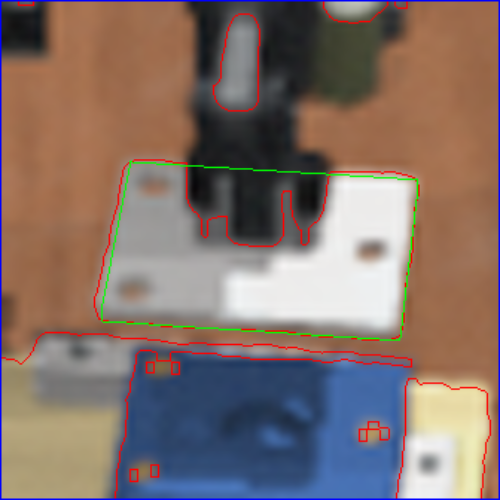

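```bash
cat > blob.py <<'E'
from h import *
import sys
from scipy.optimize import least_squares
H=np.array([[-35,-25,0],[-35,25,0],[35,0,0.]])
zp=ctrl.sense()["eef_pos"][2]-13.3
P=[ctrl.capture("side") for _ in range(3)]
p=dict(P[0]);p["img"]=np.mean([a["img"] for a in P],0).astype(np.uint8)
F=8
def cent(q,z,zo,kind):
    out=[]
    for u in proj(p,place(H+[0,0,zo],q,z)):
        o=np.round(u).astype(int)-6;im=cv2.resize(p["img"][o[1]:o[1]+13,o[0]:o[0]+13],None,fx=F,fy=F,interpolation=cv2.INTER_CUBIC).astype(float)
        a=im[:,:,0]-im[:,:,2]                     # R-B: warm against blue or grey
        if kind=="h": a=a-0.5*im.sum(2)/3
        t=(np.percentile(a,97)+np.percentile(a,40))/2
        m=(a>t).astype(np.uint8);n,l,st,ce=cv2.connectedComponentsWithStats(m)
        k=1+min(range(n-1),key=lambda k:np.hypot(*(ce[k+1]-52))-0.02*st[k+1,4])
        w=np.where(l==k,a-t,0);yy,xx=np.mgrid[:a.shape[0],:a.shape[1]]
        out.append((np.array([(w*xx).sum(),(w*yy).sum()])/w.sum()+.5)/F-.5+o);print(kind,np.round(out[-1],2),st[k,4]/F/F)
    return np.array(out)
def pf(C,z,zo):
    r=least_squares(lambda a:(proj(p,place(H+[0,0,zo],a*[1,1,.01],z))-C).ravel(),[583,182,-11]);return np.round(r.x*[1,1,.01],3),np.round(np.abs(r.fun).max(),2)
C=cent((584.,183.,-.11),8,30,"t");print("threads",pf(C,8,30))
C=cent(eval(sys.argv[1]),zp,2.5,"h")
for zo in(0,2.5,5):print("holes",zo,pf(C,zp,zo))
E
python3 blob.py "(583.6,181.2,-.113)"
```

```text
t [301.72 236.2 ] 36.71875
t [309.03 221.68] 39.46875
t [332.17 233.05] 5.46875
threads (array([ 5.78595e+02,  1.86010e+02, -2.78000e-01]), np.float64(2.2))
h [303.05 218.12] 46.203125
h [305.24 202.64] 54.875
h [337.9 213.6] 44.765625
holes 0 (array([ 5.82893e+02,  1.86711e+02, -1.19000e-01]), np.float64(5.6))
holes 2.5 (array([ 5.82905e+02,  1.83761e+02, -1.19000e-01]), np.float64(5.55))
holes 5 (array([ 5.82918e+02,  1.80811e+02, -1.19000e-01]), np.float64(5.5))
```

```bash
python3 - <<'E'
s=open("blob.py").read()
a=s.index("        o=np.round");b=s.index("    return np.array(out)")
s=s[:a]+'''        yy,xx=np.mgrid[:480,:640];a=p["img"][:,:,0].astype(float)-p["img"][:,:,2]
        for it in range(8):
            w=np.hypot(xx-u[0],yy-u[1])<=4;near=a[w];t=np.percentile(near,50)
            w=np.where(w,np.clip(a-t-.25*(near.max()-t),0,None),0);u=np.array([(w*xx).sum(),(w*yy).sum()])/w.sum()
        out.append(u);print(kind,np.round(u,2),round(near.max()-t))
'''+s[b:]
open("blob.py","w").write(s)
E
python3 blob.py "(583.6,181.2,-.113)"
```

```text
t [299.83 232.96] 2
t [308.42 221.74] 53
t [339.83 224.65] 10
threads (array([ 5.83987e+02,  2.04092e+02, -1.01000e-01]), np.float64(7.66))
h [305.59 221.34] 52
h [308.38 199.93] 5
h [339.76 220.86] 3
holes 0 (array([ 5.89373e+02,  1.73687e+02, -2.67000e-01]), np.float64(7.23))
holes 2.5 (array([ 5.89365e+02,  1.70769e+02, -2.67000e-01]), np.float64(7.21))
holes 5 (array([ 5.89356e+02,  1.67851e+02, -2.68000e-01]), np.float64(7.19))
```

```bash
sed -i 's/range(8)/range(4)/; s/<=4;/<=2.6;/' blob.py; sed -i 's/        yy,xx=np/        u0=u;yy,xx=np/; s/print(kind,np.round(u,2)/print(kind,np.round(u0,2),np.round(u,2)/; s/\[583,182,-11\])/[583,182,-11],loss="soft_l1",f_scale=.3)/' blob.py; python3 blob.py "(583.6,181.2,-.113)"
python3 - <<'E'
from h import *
p=ctrl.capture("side")
a=p["img"][196:246,294:350]
cv2.imwrite("pics/z.png",cv2.resize(a,None,fx=14,fy=14,interpolation=cv2.INTER_NEAREST)[:600,:,::-1])
E
```

```text
t [306.86 236.94] [306.5  237.36] 106
t [308.91 225.12] [308.73 224.65] 49
t [332.39 232.52] [332.14 233.07] 151
threads (array([ 5.83206e+02,  1.81638e+02, -1.26000e-01]), np.float64(0.66))
h [306.06 217.58] [305.42 217.44] 34
h [308.27 205.83] [307.89 205.68] 47
h [332.64 213.23] [331.86 213.04] 43
holes 0 (array([ 5.81930e+02,  1.84792e+02, -1.19000e-01]), np.float64(0.13))
holes 2.5 (array([ 5.81953e+02,  1.81849e+02, -1.19000e-01]), np.float64(0.17))
holes 5 (array([ 5.81985e+02,  1.78908e+02, -1.19000e-01]), np.float64(0.22))
```

View pics/z.png

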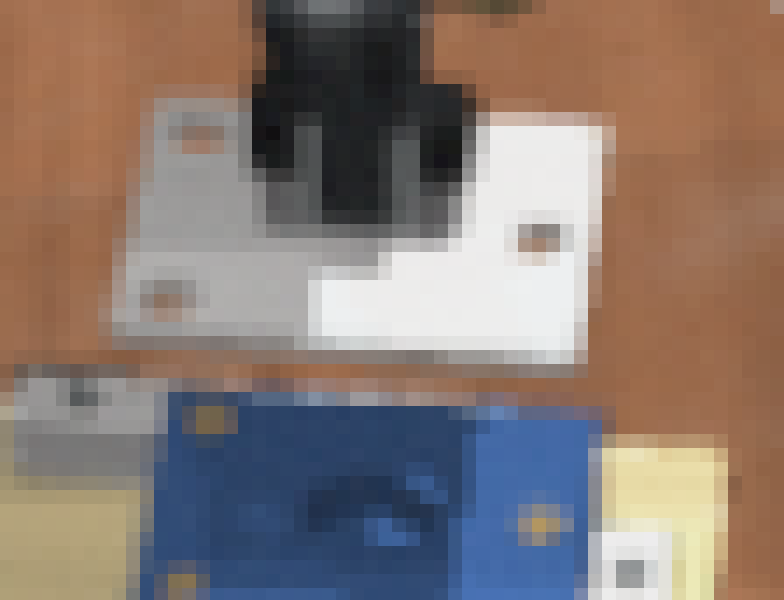

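Centroids of the holes and inserts show the plate about 1 mm off in x and under 1 mm in y, with the yaw good. I'll correct that and lower to a gap of about 10 mm.

send_rows(targets=[[1,-0.001,0.001,0,0,0,0],[1,0,0,0.01,0,0,0],[1,0,0,0.015,0,0,0],[1,0,0,0.015,0,0,0],[1,0,0,0.01,0,0,0],[1,0,0,0.006,0,0,0],[1,0,0,0.005,0,0,0],[1,0,0,0,0,0,0],[1,0,0,0,0,0,0],[1,0,0,0,0,0,0]])

```text
time_s: 23.4
eef_pos: [582.8, 183.2, 61.6]
ee_rot: [0.0, 0.059, 0.998, 0.0]
force: [0.5, 0.4, -2.1]
grip_width: 0.149
grip_force: 58.6
```

```bash
python3 - <<'E'
from h import *
s=ctrl.sense();print({k:np.round(s[k],3) for k in("time_s","eef_pos","ee_rot","force","grip_force")})
p=ctrl.capture("side")
z=s["eef_pos"][2]-13.3
def draw(im,q,b,zz,c):
    uv=(proj(p,place(b,q,zz))-[284,190]+.5)*10
    for i in range(8):
        for j in range(i): 
            if (b[i]!=b[j]).sum()==1: cv2.line(im,tuple(map(int,uv[i])),tuple(map(int,uv[j])),c,1)
im=cv2.resize(p["img"][190:250,284:364],None,fx=10,fy=10,interpolation=cv2.INTER_CUBIC)
draw(im,(583.8,182.3,-.113),MODEL["mould"][0],8,(255,0,0));draw(im,(583.8,182.3,-.115),MODEL["plate"][0],z,(0,255,0))
cv2.imwrite("pics/fin.png",im[:,:,::-1])
E
```

```text
{'time_s': np.float64(23.4), 'eef_pos': array([582.796, 183.226,  61.628]), 'ee_rot': array([0.   , 0.059, 0.998, 0.   ]), 'force': array([ 0.535,  0.386, -2.147]), 'grip_force': np.float64(58.635)}
```

View pics/fin.png

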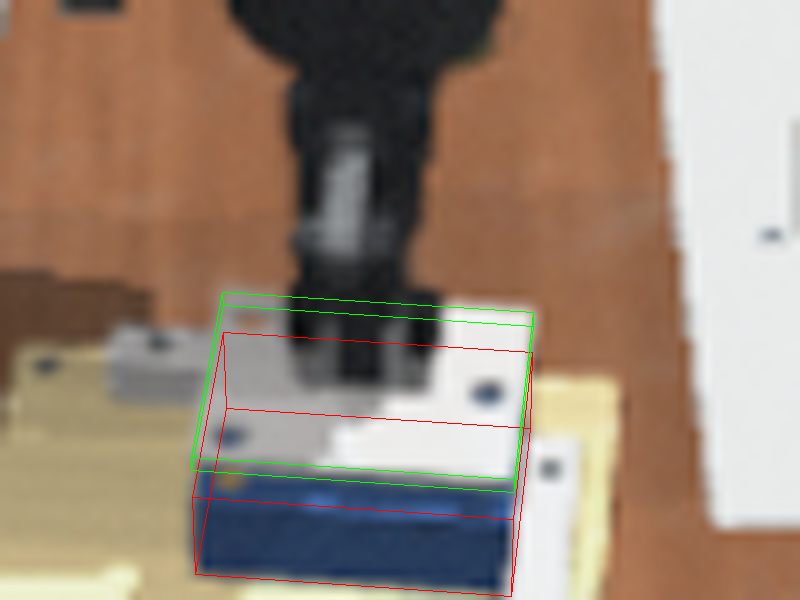

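```bash
sed -i 's/np.ones((6\*S,6\*S))/np.ones((4*S,4*S))/; s/\[582,182,-11.3\]/[583.8,182.8,-11.5]/' rel.py; python3 rel.py 2 | grep -v thread
sed -e 's/a=p\["img"\]\[:,:,0\].astype(float)-p\["img"\]\[:,:,2\]/a=(p["img"][:,:,0].astype(float)-p["img"][:,:,2]) if kind=="t" else -p["img"].astype(float).sum(2)\/3/' blob.py > b2.py; python3 b2.py "(583.8,182.8,-.115)" | grep -v "^t"
```

```text
mould outline [ 5.82624e+02  1.81606e+02 -5.20000e-02] 462.52777777777777
plate holes (array([ 5.85073956e+02,  1.75117825e+02, -1.69566166e-02]), np.float64(3.2604866232622953), 12)
plate outline [ 5.86951e+02  1.81323e+02 -7.00000e-02] 55.583333333333336
h [306.65 233.69] [306.45 233.61] 39
h [308.81 221.89] [309.02 221.22] 16
h [332.38 229.36] [332.31 228.84] 110
holes 0 (array([ 5.83740e+02,  1.87512e+02, -1.23000e-01]), np.float64(0.49))
holes 2.5 (array([ 5.83736e+02,  1.84746e+02, -1.23000e-01]), np.float64(0.47))
holes 5 (array([ 5.83734e+02,  1.81978e+02, -1.23000e-01]), np.float64(0.45))
```

send_rows(targets=[[1,0,-0.001,0,0,0,0],[1,0,0,0,0,0,0],[1,0,0,0,0,0,0],[1,0,0,0,0,0,0],[1,0,0,0,0,0,0],[1,0,0,0,0,0,0],[1,0,0,0,0,0,0],[1,0,0,0,0,0,0],[1,0,0,0,0,0,0],[1,0,0,0,0,0,0]])

```text
time_s: 25.45
eef_pos: [582.5, 182.2, 61.3]
ee_rot: [-0.0, 0.059, 0.998, -0.0]
force: [-0.6, -0.2, -2.4]
grip_width: 0.152
grip_force: 58.6
```

```bash
python3 -c "
from rig import ctrl
s=ctrl.sense();print(s['eef_pos'],s['force'],s['grip_force'])
print(ctrl.finish_job())"
```

```text
[582.4992768  182.19781823  61.27449719] [-0.63844943 -0.15362047 -2.41569468] 58.6348557472229
the job is handed in; nothing more can be done
None
```

I handed the job in with the mould half pushed against both stops and the plate held level about 10 mm above it; I estimate each hole within about 1 mm of its thread, but the hand-in returned no verdict.

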